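# Drop the worn battery in the drum and close its lugged lid

### The arm

A 6-joint arm with a two-finger parallel gripper is mounted at the origin on the work surface. World frame = base frame: x ahead of the robot, y to its left, z up, the work surface at z = 0. Lengths are in m, angles in rad, forces in N, time in s.
With the tool pointing down it reaches from about 0.3 to 0.875 m from the base axis. Payload 6.4 kg.
Tool frame: the origin (TCP) lies on the centre line of the jaws, within the pads' length; the fingertips stand 25 mm ahead of it and the grasp point (between the pads) lies 6 mm ahead of it; z points along the fingers, y is the line along which they close (so a half turn about z gives the same grasp; the last joint's range is limited). The gripper opens to 85 mm and grips with 20 to 120 N. Pads are 22 mm wide; open, the fingers measure 114 mm over their backs; the gripper's body (76 mm by 85 mm) begins 54 mm behind the grasp point. The pads swing forward as they close: fully open they stand 13 mm farther back than shut.
Start: joints at [0.942, 0.181, 1.607, -0, 1.354, -0.206], TCP at [0.236, 0.524, 0.256] pointing down, gripper open.
Joint ranges: [-2.99, 2.99], [-0.89, 2.07], [0.3, 2.58], [-1.14, 4.28], [0, 2.63], [-3.12, 3.12]. Speed limits (rad/s): [2.57, 2.57, 3.01, 3.14, 3.14, 3.14].

### API

Orientations are given as a unit quaternion [w, x, y, z].
In Python, from bench import get_obs, camera, hand_in, spot_in gives the robot as it stands.
- The arm moves only by the shell command python3 -m jog 'ROWS'. ROWS is JSON, one flat list of numbers, 7 for each row, row after row: the shift along the tool's x, y, z in m, then the turn, a rotation vector about the tool's x, y, z in rad, then the closure, from 0 (fully open) to 1 (shut). A call has 1 to 20 rows; each row is the pose to reach, as a shift and turn from the pose commanded when the call began, along the tool's axes at that moment; what a row does not reach only later rows make up. A row lasts 1/8 s, in which the tool goes at most 62.5 mm and 10.7 degrees, less where a joint would pass 70% of its speed; a pose out of reach is approached as far as the arm can. A call with a gripper value outside its range is refused whole. The fingers move at their own pace and stop on an object; the grip force is fixed at half the most. Time passes only in rows, so rows that repeat a pose let the fingers close. It gives the time, the measured TCP pose, the force, the opening and the grip force at its end, in the units of the state.
- get_obs(): the state, without advancing time (a new reading comes with each control period).
- camera(name): name is "scene" or "top"; returns a dict with "frame" (480x640x3 uint8, red, green, blue), "mtx" (3x3 intrinsics, pixels), "extrinsics" (4x4, takes a point from camera to world coordinates). Camera axes: x right, y up, looking along -z (the intrinsics and any distortion apply to the point x, -y, -z); pixel columns grow to the right and rows downward; lengths in m; the calibration is good to about 2 mm. A picture is of the moment at which its call begins. There is no depth.
- hand_in(): hands the job in; it is judged then, once.
Trained networks look in a picture, given as the dict that the camera call returned (one of the last four; its "shot" number tells which), for a name from the list of things; names that differ only in an ending like _2 or _b are one class to them, and where a whole thing is asked for, a point or a joint stands for the part that bears it (a point fixed in the world has none). Each returns a list of dicts, best first, with "confidence" (0 to 1); they miss things now and then, are a little off and sometimes report something else, mostly with a low value. They report only what shows in the picture. A call takes as long as a camera call. They do not tell look-alikes from the thing itself.
- spot_in(picture, name): "xyz" ([x, y, z] in m, in world coordinates, good to about 4 mm: the middle of the surface that is visible of it).
The state is a dict: "time_s": time; "q": joint angles; "dq": joint speeds; "joint_efforts": joint torques, N m; "eef_pos": TCP position; "eef_rot": TCP orientation; "wrist_force": force on the tool from outside, world axes, zero at the start; "torque": the same for the moment, N m; "opening": opening from 0.0 (shut) to 1.0 (fully open); "grasp_force": force on a finger pad.
Only numpy, scipy, OpenCV 4.12 (cv2) and the standard library are available. Lean on these libraries where they do the work, as an engineer would, in place of code of your own. Each camera call takes 0.05 s, during which the arm holds its last target. There are 200 camera calls.

### The job

Put the worn orange battery pack into the green collection drum, then close the drum: set its lid on the mouth and turn it until the hidden lugs drop into their notches and the lid lies fully home, flat on the ring. Let go of it, and leave everything else on the bench where it stands.

Things in the scene. Friction and masses are not known exactly. Their poses are not given: they have to be found in the camera images.
- worn_pack: The worn battery pack: orange with a black band, box 70 (x) x 38 (y) x 24 (z) mm, 0.11 to 0.22 kg, lying flat on the bench at any yaw. Origin at the centre of its underside, z up. It can be gripped only across its 38 mm width.
- drum: Collection drum: green round steel drum with a dark neck ring, 152 mm across, 125 mm high to the ring's top, fixed to the bench, open at the top. Wall 4 mm, inner floor 5 mm above the bench. The ring is 14 mm thick, its round mouth 104 mm across. Origin at the centre of its underside. Its yaw does not tell where the notches are.
- drum_mouth (a point): Centre of the drum's mouth, level with the ring's top, 125 mm above the bench. Three notches, 24 mm wide, run from the mouth out to radius 65 mm, right through the ring, 120 degrees apart; the angle at which they stand differs each time and is given by no reading.
- lid: The drum's lid: green disc 142 mm across, 6 mm thick (20 to 26 mm above the origin), with a yellow grip bar on top. Below the disc a round plug, 99 mm across, reaches 20 mm down, its lowest 6 mm tapering to 86 mm. 0.28 to 0.46 kg. Starts standing on its plug on the bench, any yaw. Origin: centre of the plug's underside, z up.
- lid_seat (a point): Centre of the disc's underside, 20 mm above the lid's origin; meets the mouth's centre when home. Three lugs 16 mm wide, 10 mm high, lie right under the disc, out to radius 61 mm, 120 degrees apart, one along the lid's +x. Off the notches they ride on the ring, lid 10 mm high, free to turn either way; over them (within 0.08 rad) the lid drops by its own weight unless held up.
- lid_grip (a point): Middle of the lid's yellow grip bar, 52 mm above the lid's origin. The bar is 90 mm long along the lid's x, 22 mm wide along its y, and stands from 26 to 66 mm above the lid's origin (its top is 14 mm above this point).
- good_pack: Grey battery pack with a white band, 70 x 38 x 24 mm, still good: a bystander. Origin at the centre of its underside, x along its length.
- tape_roll: Amber ring of packing tape lying flat, 100 mm across, 76 mm bore, 48 mm high. Bystander. Origin at the centre of its underside.
- label_roll: White roll of labels standing on end, 100 mm across, 100 mm high. Bystander. Origin at the centre of its underside.
- spray: White spray-cleaner bottle with blue label and red cap, 60 mm across, 185 mm high. Bystander. Origin at the centre of its underside.
- carton: Small brown carton, 120 (x) x 100 (y) x 90 mm high. Bystander. Origin at the centre of its underside.
- dispenser: Black desk tape dispenser with an amber roll, 150 (x) x 55 (y) mm, 93 mm high. Bystander. Origin at the centre of its underside.
- scanner: Black and grey hand scanner lying down, 158 mm long along its x (from -53 to +105 mm), 66 mm wide, 44 mm high. Bystander. Origin on its underside.
Mind the look-alikes: they are no part of the job. What is meant by the worn_pack is not purple or turquoise, and is the smaller of those in its own colour.

How it is judged:
On the way, in this order (a step that is already met when the one before it is completed fails the run):
1. the worn pack is inside the drum, let go (horizontal distance between worn_pack and drum_mouth below 0.07 m and height (world z) of worn_pack below 0.09 m and contact force between the fingers and worn_pack below 0.1 N), for 0.2 s.
2. the lid is fully home on the drum (horizontal distance between lid_seat and drum_mouth below 0.006 m and z of lid_seat in the frame of drum between 0.12 and 0.128 m and angle between lid's own z axis and vertical below 0.04 rad), for 0.2 s.
At the end, for the whole second after the job is handed in: The worn pack lies in the drum, under 90 mm high and within 70 mm of its axis; the lid is home: within 6 mm of the mouth's centre, at most 3 mm above the ring, tilted under 0.04 rad; both at rest (under 0.02 m/s). No bystander has moved over 30 mm (all of step 2 and horizontal distance between worn_pack and drum_mouth below 0.07 m and height (world z) of worn_pack below 0.09 m and linear speed of each of lid, worn_pack below 0.02 m/s); the robot touches nothing.
It fails at once if a bystander (good pack, tape roll, label roll, spray, carton, dispenser or scanner) is moved more than 30 mm (distance of any of good_pack, tape_roll, label_roll, spray, carton, dispenser, scanner from where it was at the start of the episode above 0.03 m).
It also fails if it takes over 72 s, if anything falls off the work surface, if the arm or the gripper's body presses on something with over 40 N, if the wrist force passes 120 N, or if a joint passes its speed limit or range.

## Working session

There is one attempt and no reset: what is moved stays moved. The work goes in short steps, Python scripts to look and compute and a shell command to move; the robot and the scene stay as the last step left them, time stands still between calls to the robot, and variables do not carry over. Pictures are saved under pics/ and viewed, at most 10 in all, crops included, and the job is handed in when it is done.

```bash
mkdir -p pics; ls
cat > h.py <<'E'
import numpy as np, cv2
from bench import get_obs, camera, spot_in
def save(n,img): cv2.imwrite('pics/'+n, img[...,::-1])
def ray(c,u,v,z):
    K=np.array(c['mtx']);T=np.array(c['extrinsics'])
    p=np.linalg.inv(K)@[u,v,1]; d=T[:3,:3]@[p[0],-p[1],-p[2]]; o=T[:3,3]
    return o+d*(z-o[2])/d[2]
def proj(c,P):
    K=np.array(c['mtx']);T=np.array(c['extrinsics'])
    p=T[:3,:3].T@(np.array(P)-T[:3,3]); q=K@[p[0],-p[1],-p[2]]; return q[:2]/q[2]
E
python3 - <<'E'
from h import *
a=camera('top');b=camera('scene')
save('top1.png',a['frame']);save('scene1.png',b['frame'])
for c,nm in ((a,'top'),(b,'scene')):
    print(nm,np.round(c['extrinsics'],3).tolist(),np.round(c['mtx'],1).tolist(),[k for k in c])
    for n in ['worn_pack','drum','lid','good_pack']:
        for r in spot_in(c,n): print(n,np.round(r['xyz'],3),round(r['confidence'],2),proj(c,r['xyz']).round())
print(get_obs())
E
```

```text
pics
top [[0.024, 0.996, -0.09, 0.411], [-1.0, 0.025, 0.013, 0.01], [0.015, 0.09, 0.996, 1.338], [0.0, 0.0, 0.0, 1.0]] [[516.0, 0.0, 309.8], [0.0, 516.0, 235.8], [0.0, 0.0, 1.0]] ['frame', 'mtx', 'extrinsics', 'shot']
worn_pack [ 0.596 -0.312  0.026] 0.8 [429. 213.]
worn_pack [ 0.584 -0.411  0.028] 0.77 [467. 219.]
worn_pack [ 0.289 -0.354  0.033] 0.69 [446. 335.]
worn_pack [ 0.536 -0.199  0.033] 0.63 [385. 235.]
worn_pack [ 0.412 -0.193  0.024] 0.21 [382. 284.]
drum [ 0.627 -0.025  0.003] 0.62 [317. 200.]
lid [0.448 0.24  0.024] 0.95 [212. 266.]
good_pack [ 0.417 -0.192  0.022] 0.87 [381. 282.]
good_pack [0.45  0.242 0.03 ] 0.37 [211. 265.]
scene [[-0.416, -0.563, 0.714, 1.545], [0.909, -0.276, 0.313, 0.442], [0.021, 0.779, 0.627, 0.978], [0.0, 0.0, 0.0, 1.0]] [[518.1, 0.0, 335.2], [0.0, 518.1, 246.3], [0.0, 0.0, 1.0]] ['frame', 'mtx', 'extrinsics', 'shot']
worn_pack [ 0.589 -0.413  0.025] 0.89 [202. 236.]
worn_pack [ 0.303 -0.344  0.031] 0.81 [270. 193.]
worn_pack [ 0.554 -0.194  0.035] 0.72 [271. 247.]
worn_pack [ 0.592 -0.315  0.025] 0.55 [229. 245.]
drum [ 0.662 -0.012  0.061] 0.9 [310. 282.]
lid [0.461 0.237 0.026] 0.9 [424. 273.]
good_pack [ 0.416 -0.192  0.022] 0.66 [295. 225.]
{'time_s': 0.5, 'q': array([ 9.41666566e-01,  1.80803662e-01,  1.60705707e+00, -2.82176305e-05,
        1.35380440e+00, -2.06297033e-01]), 'dq': array([-3.86180973e-06,  4.01190941e-05,  2.52403817e-03, -4.01458539e-04,
       -2.56748237e-04, -1.30305067e-03]), 'joint_efforts': array([-1.81077485e-03, -4.44449759e+01, -3.51360297e+01, -4.66218316e-04,
        1.94818916e-03, -2.68457222e-05]), 'eef_pos': array([0.23592886, 0.52435097, 0.25625877]), 'eef_rot': array([-2.10844101e-06,  2.09841968e-01,  9.77735315e-01, -3.87135909e-05]), 'wrist_force': array([ 0.3643972 , -0.12631316, -0.12144609]), 'torque': array([ 0.02904743, -0.03510104,  0.0316651 ]), 'grasp_force': 0.0, 'opening': 1.0007861884983669}
```

View pics/top1.png

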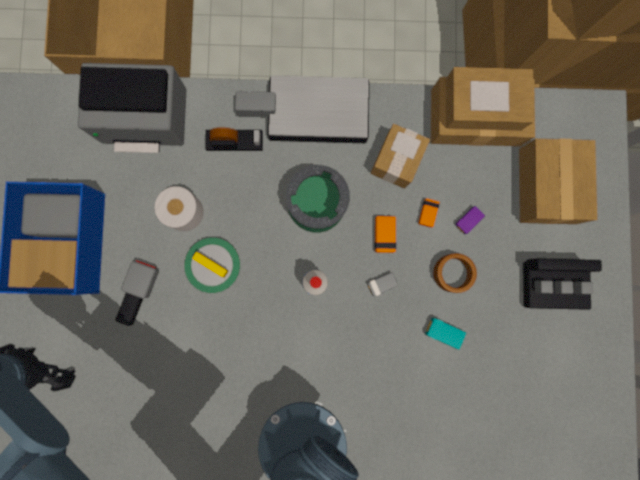

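View pics/scene1.png

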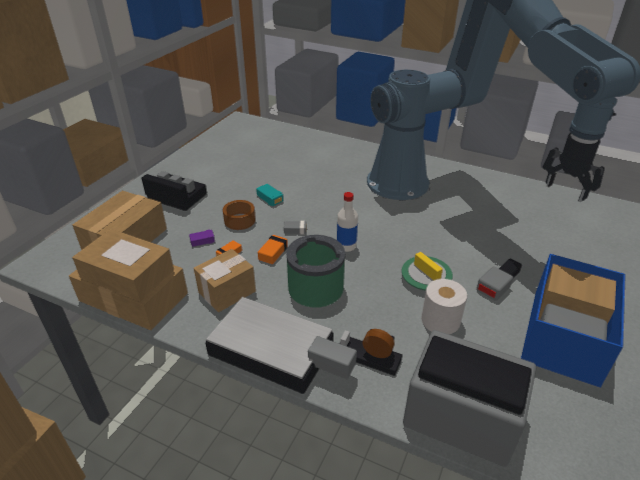

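The top view shows four candidates for the pack: the larger orange one (385,234), the smaller orange one (429,213), purple (470,219) and turquoise (446,333). By the description I choose the smaller orange one at (429,213). Next I check it in a close crop and measure the drum and lid.

Run:
```python
from h import *
c=camera('top');f=c['frame']
A=cv2.resize(f[185:275,365:485],None,fx=3.3,fy=3.3,interpolation=cv2.INTER_CUBIC)
B=cv2.resize(f[155:240,275:360],(400,400),interpolation=cv2.INTER_CUBIC)
o=np.zeros((400,800,3),np.uint8);o[:A.shape[0],:A.shape[1]]=A;o[:,400:]=B
save('crop1.png',o)
hsv=cv2.cvtColor(f,cv2.COLOR_RGB2HSV)
def rects(m,z,roi):
    k=np.zeros_like(m);x0,x1,y0,y1=roi;k[y0:y1,x0:x1]=m[y0:y1,x0:x1]
    for ct in cv2.findContours(k,cv2.RETR_EXTERNAL,cv2.CHAIN_APPROX_NONE)[0]:
        if cv2.contourArea(ct)<30: continue
        P=np.array([ray(c,u,v,z)[:2] for u,v in ct[:,0]]).astype(np.float32)
        r=cv2.minAreaRect(P);bx=cv2.boxPoints(r);e=[bx[1]-bx[0],bx[2]-bx[1]];e=max(e,key=np.linalg.norm)
        print(np.round(r[0],4),np.round(r[1],4),'yaw long',np.arctan2(e[1],e[0]).round(3),cv2.boundingRect(ct))
org=cv2.inRange(hsv,(5,150,120),(20,255,255))
print('orange');rects(org,.024,(370,450,190,262))
yel=cv2.inRange(hsv,(22,130,120),(34,255,255))
print('bar');rects(yel,.066,(180,245,230,300))
grn=cv2.inRange(hsv,(60,70,40),(95,255,255))
print('lid');rects(grn,.026,(175,250,230,300))
# full pack incl black band
dk=(f.max(2)<70).astype(np.uint8)*255
print('pack+band');rects(cv2.morphologyEx(org|dk,cv2.MORPH_CLOSE,np.ones((3,3))),.024,(410,445,192,235))
print('ring');rects(cv2.bitwise_or(dk,grn),.125,(270,365,155,240))
```

```text
orange
[ 0.4988 -0.2013] [0.0102 0.0488] yaw long -1.546 (376, 248, 20, 5)
[ 0.5529 -0.2008] [0.0676 0.049 ] yaw long 0.012 (376, 216, 20, 27)
[ 0.5906 -0.31  ] [0.0381 0.0543] yaw long -0.241 (419, 205, 19, 22)
bar
[0.4508 0.2384] [0.0926 0.0227] yaw long 1.041 (192, 252, 36, 25)
lid
[0.4501 0.2391] [0.1367 0.1368] yaw long -1.546 (185, 238, 55, 55)
pack+band
[ 0.5987 -0.3102] [0.0425 0.0703] yaw long -0.222 (419, 199, 20, 28)
ring
[ 0.5505 -0.0054] [0.1139 0.0324] yaw long 1.299 (289, 210, 47, 22)
[ 0.6197 -0.0297] [0.1129 0.115 ] yaw long -0.611 (291, 170, 49, 49)
```

View pics/crop1.png

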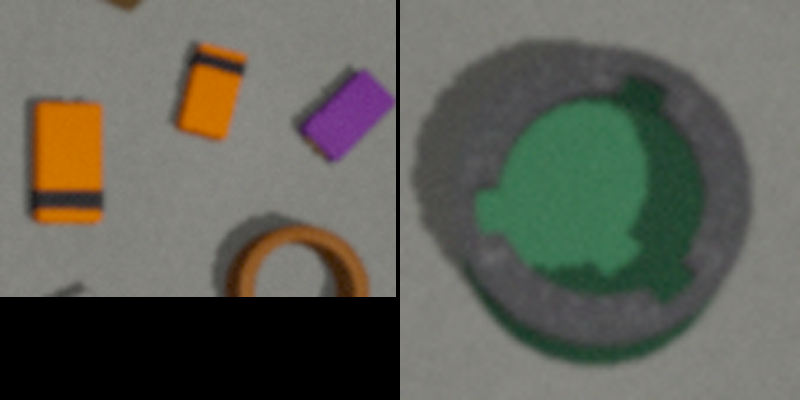

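The crop shows the smaller orange pack, its black band near crop (220,62). The drum's notches are at crop (645,92), (485,212) and (668,282), with the far wall of the mouth in shade.

```bash
cat >> h.py <<'E'
from scipy.spatial.transform import Rotation as Rn
def go(P,yaw=None,o=None):
    "tool-axis shift and turn to TCP P with closing axis y at world yaw, pointing down"
    o=o or get_obs();w,x,y,z=o['eef_rot'];R=Rn.from_quat([x,y,z,w]);Y=R.as_matrix()[:,1];y0=np.arctan2(Y[1],Y[0])
    if yaw is None: yaw=y0
    T=Rn.from_matrix(np.array([[np.sin(yaw)*-1,np.cos(yaw),0],[np.cos(yaw),np.sin(yaw),0],[0,0,-1]]).T@np.eye(3)) if 0 else Rn.from_matrix(np.column_stack([[-np.sin(yaw),np.cos(yaw),0],[np.cos(yaw),np.sin(yaw),0],[0,0,-1]]))
    if np.dot(T.as_matrix()[:,0],np.cross(T.as_matrix()[:,1],T.as_matrix()[:,2]))<0: raise ValueError
    s=R.inv().apply(np.array(P)-o['eef_pos']);t=(R.inv()*T).as_rotvec()
    print('shift',s.round(4),'turn',t.round(3),'y0',round(float(y0),3),'q6->',round(float(np.arctan2(P[1],P[0])-yaw),2)); return s,t
E
python3 - <<'E'
from h import *
from scipy.optimize import minimize
c=camera('top');f=c['frame'];hsv=cv2.cvtColor(f,cv2.COLOR_RGB2HSV)
m=cv2.inRange(hsv,(60,70,20),(95,255,255))[155:240,275:360]>0
S=4
big=cv2.resize(m.astype(np.uint8)*255,None,fx=S,fy=S,interpolation=cv2.INTER_LINEAR)
def draw(x,y,ph):
    out=[]
    for z in (.125,.111):
        k=np.zeros(big.shape,np.uint8)
        def poly(L):
            p=np.array([(proj(c,[a,b,z])-[275,155]+.5)*S-.5 for a,b in L]);cv2.fillPoly(k,[np.round(p*16).astype(np.int32)],255,shift=4)
        t=np.linspace(0,2*np.pi,60);poly(np.c_[x+.052*np.cos(t),y+.052*np.sin(t)])
        for i in range(3):
            a=ph+i*2*np.pi/3;u=np.array([np.cos(a),np.sin(a)]);v=np.array([-u[1],u[0]]);o=np.array([x,y])
            poly([o+.03*u-.012*v,o+.065*u-.012*v,o+.065*u+.012*v,o+.03*u+.012*v])
        out.append(k)
    return np.minimum(*out)
lab,st=cv2.connectedComponentsWithStats((big>127).astype(np.uint8))[1:3];i=1+np.argmax(st[1:,4]);T=(lab==i).astype(np.uint8)*255
print('area',st[i])
cost=lambda p:np.mean(np.abs(draw(*p).astype(float)-T))/255
best=min(((cost((x,y,ph)),x,y,ph) for x in np.arange(.60,.64,.006) for y in np.arange(-.05,0,.006) for ph in np.arange(0,2.09,.15)))
r=minimize(cost,best[1:],method='Nelder-Mead',options=dict(initial_simplex=np.array(best[1:])+np.array([[0,0,0],[.003,0,0],[0,.003,0],[0,0,.08]])))
print(best,r.x,r.fun,'mean',T.mean()/255, 'notches',[(r.x[2]+k*2.0944) for k in range(3)])
# carton corner nearest, purple
go([.5975,-.310,.20],1.34)
E
```

```text
area [   64    68   192   188 24956]
(np.float64(0.014273356401384083), np.float64(0.618), np.float64(-0.02000000000000001), np.float64(1.7999999999999998)) [ 0.61828264 -0.02111784  1.74313599] 0.008598615916955018 mean 0.21588235294117647 notches [np.float64(1.7431359897513414), np.float64(3.8375359897513412), np.float64(5.9319359897513415)]
shift [-0.6721 -0.6126  0.0563] turn [ 0.     0.    -0.192] y0 1.148 q6-> -1.82
```

```bash
python3 -m jog '[-0.672,-0.613,0,0,0,-0.19,0.3,-0.672,-0.613,0,0,0,-0.19,0.3,-0.672,-0.613,0,0,0,-0.19,0.3,-0.672,-0.613,0,0,0,-0.19,0.3,-0.672,-0.613,0,0,0,-0.19,0.3,-0.672,-0.613,0,0,0,-0.19,0.3,-0.672,-0.613,0,0,0,-0.19,0.3,-0.672,-0.613,0,0,0,-0.19,0.3,-0.672,-0.613,0,0,0,-0.19,0.3,-0.672,-0.613,0,0,0,-0.19,0.3,-0.672,-0.613,0,0,0,-0.19,0.3,-0.672,-0.613,0,0,0,-0.19,0.3,-0.672,-0.613,0,0,0,-0.19,0.3,-0.672,-0.613,0,0,0,-0.19,0.3,-0.672,-0.613,0,0,0,-0.19,0.3,-0.672,-0.613,0.1,0,0,-0.19,0.3,-0.672,-0.613,0.1,0,0,-0.19,0.3,-0.672,-0.613,0.1,0,0,-0.19,0.3]'
python3 - <<'E'
from h import *
c=camera('top');save('top2.png',c['frame'][120:300,300:540])
go([.5975,-.310,.027],1.34)
E
```

```text
time_s: 2.85
eef_pos: [0.595, -0.3089, 0.152]
eef_rot: [-0.004, 0.116, 0.993, 0.002]
wrist_force: [0.1, -0.4, 0.1]
opening: 0.699
grasp_force: 0.0
shift [-0.0012  0.      0.1283] turn [ 0.001 -0.003 -0.002] y0 1.338 q6-> -1.82
```

```bash
python3 -m jog '[-0.001,0,0.05,0,0,0,0.3,-0.001,0,0.09,0,0,0,0.3,-0.001,0,0.115,0,0,0,0.3,-0.001,0,0.128,0,0,0,0.3,-0.001,0,0.128,0,0,0,0.3,-0.001,0,0.128,0,0,0,1,-0.001,0,0.128,0,0,0,1,-0.001,0,0.128,0,0,0,1,-0.001,0,0.128,0,0,0,1,-0.001,0,0.128,0,0,0,1,-0.001,0,0.128,0,0,0,1]'
python3 - <<'E'
from h import *
o=get_obs();print(o['eef_pos'],o['opening'],o['grasp_force'])
go([.6183,-.0211,.23])
E
```

```text
time_s: 4.28
eef_pos: [0.5997, -0.3118, 0.0309]
eef_rot: [0.002, 0.116, 0.993, -0.001]
wrist_force: [-1.0, -0.2, 6.1]
opening: 0.426
grasp_force: 62.3
[ 0.59965881 -0.31180873  0.03092863] 0.42611808663435535 62.30457544326782
shift [ 0.0482  0.2868 -0.1998] turn [-0.002  0.004  0.   ] y0 1.338 q6-> -1.37
```

```bash
python3 -m jog '[0,0,-0.06,0,0,0,1,0,0,-0.12,0,0,0,1,0,0,-0.18,0,0,0,1,0.048,0.287,-0.2,0,0,0,1,0.048,0.287,-0.2,0,0,0,1,0.048,0.287,-0.2,0,0,0,1,0.048,0.287,-0.2,0,0,0,1,0.048,0.287,-0.2,0,0,0,1,0.048,0.287,-0.2,0,0,0,1,0.048,0.287,-0.2,0,0,0,1,0.048,0.287,-0.2,0,0,0,1]'
python3 - <<'E'
from h import *
o=get_obs();print(o['eef_pos'],o['opening'],o['grasp_force'])
go([.6183,-.0211,.115])
c=camera('scene');save('s2.png',cv2.resize(c['frame'][120:330,180:460],None,fx=2,fy=2))
E
```

```text
time_s: 5.65
eef_pos: [0.6176, -0.0215, 0.2282]
eef_rot: [-0.0, 0.117, 0.993, -0.0]
wrist_force: [0.8, -0.8, -2.6]
opening: 0.432
grasp_force: 61.3
[ 0.61761745 -0.02151229  0.22824313] 0.4317469460232549 61.28697752952576
shift [-0.0006  0.0006  0.1132] turn [-0. -0. -0.] y0 1.336 q6-> -1.37
```

View pics/s2.png

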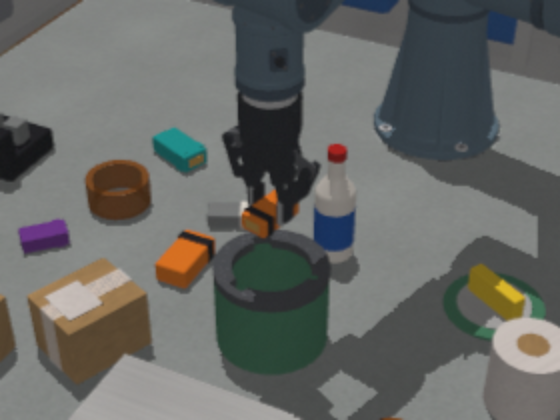

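The picture shows the pack in the fingers at crop (268,213), above the drum mouth at (270,265), with the bystanders in place. Next I lower it into the drum and release.

```bash
python3 -m jog '[0,0,0.04,0,0,0,1,0,0,0.08,0,0,0,1,0,0,0.11,0,0,0,1,0,0,0.116,0,0,0,1,0,0,0.116,0,0,0,0.38,0,0,0.116,0,0,0,0.38,0,0,0.116,0,0,0,0.38,0,0,0.116,0,0,0,0.38,0,0,0.06,0,0,0,0.38,0,0,0,0,0,0,0.38,0,0,0,0,0,0,0.38]'
python3 - <<'E'
from h import *
c=camera('top')
o=get_obs();print(o['eef_pos'],o['opening'],o['grasp_force'])
go([.4505,.2387,.17],1.041+np.pi/2);go([.4505,.2387,.17],1.041-np.pi/2)
E
```

```text
time_s: 7.08
eef_pos: [0.6212, -0.0209, 0.2354]
eef_rot: [0.006, 0.116, 0.993, -0.001]
wrist_force: [0.0, -0.2, 0.7]
opening: 0.619
grasp_force: 0.0
[ 0.61942051 -0.02053434  0.23190661] 0.6248711239197253 0.0
shift [0.2245 0.2133 0.0604] turn [-0.004  0.006 -1.274] y0 1.338 q6-> -2.12
shift [0.2245 0.2133 0.0604] turn [0.006 0.005 1.868] y0 1.338 q6-> 1.02
```

```bash
python3 -m jog '[0.224,0.213,0.03,0,0,1.868,0.38,0.224,0.213,0.03,0,0,1.868,0.38,0.224,0.213,0.03,0,0,1.868,0.38,0.224,0.213,0.03,0,0,1.868,0.38,0.224,0.213,0.03,0,0,1.868,0.38,0.224,0.213,0.03,0,0,1.868,0.38,0.224,0.213,0.03,0,0,1.868,0.38,0.224,0.213,0.03,0,0,1.868,0.38,0.224,0.213,0.09,0,0,1.868,0.38,0.224,0.213,0.09,0,0,1.868,0.38,0.224,0.213,0.09,0,0,1.868,0.38,0.224,0.213,0.09,0,0,1.868,0.38]'
python3 - <<'E'
from h import *
c=camera('scene');f=c['frame']
o=get_obs();print(o['eef_pos'],o['q'].round(2))
go([.4505,.2387,.064],1.041-np.pi/2)
for n in ('worn_pack',):
    for r in spot_in(c,n): print(n,np.round(r['xyz'],3),round(r['confidence'],2))
t=camera('top')
for r in spot_in(t,'worn_pack'): print(np.round(r['xyz'],3),round(r['confidence'],2))
save('t3.png',np.hstack([cv2.resize(f[220:310,260:400],(400,257)),cv2.resize(t['frame'][155:240,280:360],(272,257))]))
E
```

```text
time_s: 8.62
eef_pos: [0.449, 0.2387, 0.1383]
eef_rot: [0.0, 0.867, 0.499, 0.0]
wrist_force: [0.3, -0.1, 0.6]
opening: 0.62
grasp_force: 0.0
[0.44918416 0.23875458 0.13863792] [0.25 0.18 1.87 0.   1.09 0.78]
shift [0.0006 0.0011 0.0746] turn [ 0.001 -0.001  0.003] y0 -0.527 q6-> 1.02
worn_pack [ 0.592 -0.413  0.024] 0.84
worn_pack [ 0.554 -0.191  0.036] 0.71
worn_pack [ 0.667 -0.011  0.059] 0.71
worn_pack [ 0.304 -0.343  0.032] 0.63
[ 0.582 -0.414  0.027] 0.91
[ 0.293 -0.352  0.032] 0.77
[ 0.538 -0.199  0.032] 0.75
[ 0.614 -0.022  0.028] 0.65
```

View pics/t3.png

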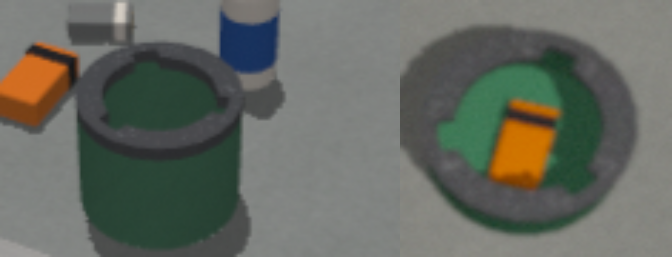

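The right half shows the orange pack lying in the drum at crop (525,145). Now the lid.

```bash
python3 -m jog '[0.001,0.001,0.05,0,0,0,0.38,0.001,0.001,0.074,0,0,0,0.38,0.001,0.001,0.074,0,0,0,0.38,0.001,0.001,0.074,0,0,0,1,0.001,0.001,0.074,0,0,0,1,0.001,0.001,0.074,0,0,0,1,0.001,0.001,0.074,0,0,0,1,0.001,0.001,0.074,0,0,0,1,0.001,0.001,0.074,0,0,0,1,0.001,0.001,0.03,0,0,0,1,0.001,0.001,-0.03,0,0,0,1,0.001,0.001,-0.08,0,0,0,1,0.001,0.001,-0.14,0,0,0,1,0.001,0.001,-0.14,0,0,0,1,0.001,0.001,-0.14,0,0,0,1]'
python3 - <<'E'
from h import *
c=camera('top');f=c['frame']
o=get_obs();print(o['eef_pos'],o['opening'],o['grasp_force'],o['wrist_force'],o['torque'])
hsv=cv2.cvtColor(f,cv2.COLOR_RGB2HSV)
yel=cv2.inRange(hsv,(22,130,120),(34,255,255));v,u=np.nonzero(yel[180:300,150:300]);print('bar px',len(u),u.mean()+150,v.mean()+180)
go([.6183,-.0211,.278])
s=camera('scene');save('s4.png',cv2.resize(s['frame'][100:300,300:540],None,fx=2,fy=2))
E
```

```text
time_s: 10.7
eef_pos: [0.4495, 0.2388, 0.2774]
eef_rot: [-0.0, 0.868, 0.497, -0.001]
wrist_force: [-0.8, -0.5, -4.0]
opening: 0.248
grasp_force: 60.5
[0.44904433 0.23866554 0.27635894] 0.24283626488057086 60.46667218208313 [ 0.10837201 -0.02179691 -3.75279734] [-0.02355801  0.0073959  -0.02289282]
bar px 156 205.47435897435898 268.4038461538462
shift [-0.1386  0.2774 -0.002 ] turn [-0.002  0.002  0.   ] y0 -0.53 q6-> 0.5
```

View pics/s4.png

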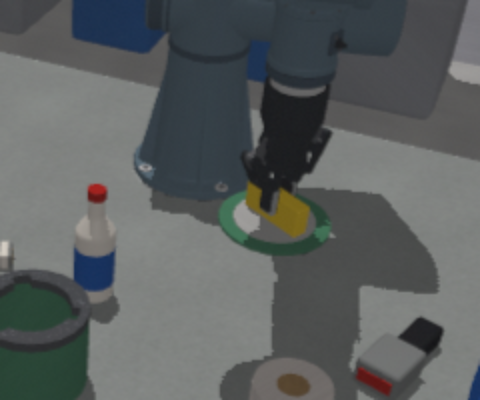

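The picture shows the lid hanging level in the fingers at crop (275,215), clear of the bench. Next I carry it over the drum, turning it toward the nearer notch candidate (-0.345 rad world).

```bash
python3 -m jog '[-0.139,0.277,0,0,0,0.345,1,-0.139,0.277,0,0,0,0.345,1,-0.139,0.277,0,0,0,0.345,1,-0.139,0.277,0,0,0,0.345,1,-0.139,0.277,0,0,0,0.345,1,-0.139,0.277,0,0,0,0.345,1,-0.139,0.277,0,0,0,0.345,1,-0.139,0.277,0.05,0,0,0.345,1,-0.139,0.277,0.05,0,0,0.345,1,-0.139,0.277,0.05,0,0,0.345,1,-0.139,0.277,0.05,0,0,0.345,1]'
python3 - <<'E'
from h import *
c=camera('top');f=c['frame']
o=get_obs();print(o['eef_pos'],o['opening'],o['wrist_force'],o['q'].round(2))
go([.6183,-.0211,.186],-.53-.345)
s=camera('scene');save('s5.png',np.hstack([cv2.resize(s['frame'][170:330,230:390],(400,400)),cv2.resize(f[150:250,270:370],(400,400))]))
E
```

```text
time_s: 12.18
eef_pos: [0.62, -0.0206, 0.2307]
eef_rot: [0.001, 0.94, 0.341, 0.001]
wrist_force: [0.2, 0.3, -3.9]
opening: 0.243
grasp_force: 61.3
[ 0.61996181 -0.02079938  0.23052678] 0.24079080484262125 [-0.8675341   0.02930009 -3.77821412] [-0.22  0.3   1.52 -0.    1.32  0.65]
shift [-0.0016 -0.001   0.0445] turn [ 0.003 -0.002  0.001] y0 -0.874 q6-> 0.84
```

View pics/s5.png

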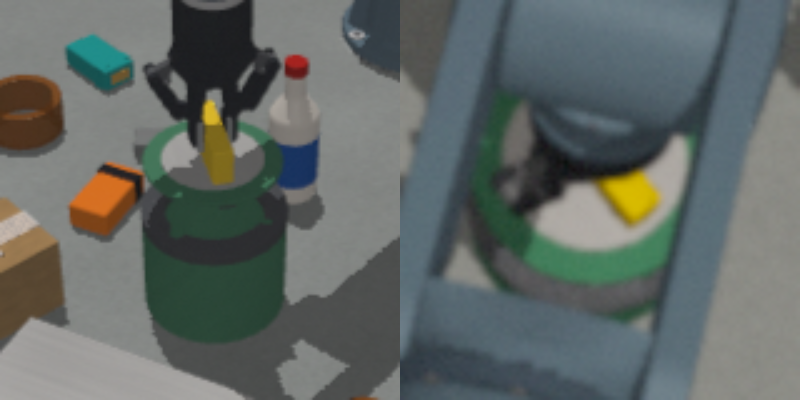

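The lid at left-crop (212,160) is centred over the drum at (215,225). Now I lower it onto the ring.

```bash
python3 -m jog '[-0.001,-0.001,0.02,0,0,0,1,-0.001,-0.001,0.035,0,0,0,1,-0.001,-0.001,0.045,0,0,0,1,-0.001,-0.001,0.049,0,0,0,1,-0.001,-0.001,0.052,0,0,0,1,-0.001,-0.001,0.055,0,0,0,1,-0.001,-0.001,0.055,0,0,0,1]'
```

```text
time_s: 13.15
eef_pos: [0.6173, -0.0208, 0.181]
eef_rot: [0.001, 0.94, 0.341, -0.0]
wrist_force: [-26.7, 3.1, 41.8]
opening: 0.246
grasp_force: 67.5
```

```bash
python3 -m jog '[-0.0015,-0.0013,-0.005,0,0,0,1,-0.0015,-0.0013,-0.004,0,0,-0.15,1,-0.0015,-0.0013,-0.004,0,0,-0.3,1,-0.0015,-0.0013,-0.004,0,0,-0.45,1,-0.0015,-0.0013,-0.004,0,0,-0.6,1,-0.0015,-0.0013,-0.004,0,0,-0.75,1,-0.0015,-0.0013,-0.004,0,0,-0.85,1,-0.0015,-0.0013,-0.004,0,0,-0.95,1,-0.0015,-0.0013,-0.004,0,0,-0.95,1]';python3 - <<'E'
from h import *
o=get_obs();print(o['eef_pos'],o['wrist_force'],o['torque']);go([.6183,-.0211,.18])
E
```

```text
time_s: 14.28
eef_pos: [0.6185, -0.0217, 0.1806]
eef_rot: [0.003, 0.68, 0.733, 0.002]
wrist_force: [1.6, -1.6, 7.2]
opening: 0.241
grasp_force: 63.0
[ 0.61853122 -0.02165262  0.1805865 ] [ 1.56945779 -1.64578129  7.16002779] [ 0.20064921 -0.37190819  0.16789035]
shift [ 0.0006 -0.0002  0.0006] turn [ 0.008  0.002 -0.   ] y0 0.076 q6-> -0.11
```

```bash
python3 -m jog '[0,0,0.001,0,0,-0.05,1,0,0,0.002,0,0,-0.1,1,0,0,0.003,0,0,-0.1,1,0,0,0.004,0,0,-0.1,1,0,0,0.004,0,0,-0.1,1]';python3 - <<'E'
from h import *
o=get_obs();print(o['eef_pos'],o['wrist_force'],o['torque']);go([.6183,-.0211,.18])
E
```

```text
time_s: 14.9
eef_pos: [0.6153, -0.0207, 0.1727]
eef_rot: [-0.0, 0.643, 0.766, -0.0]
wrist_force: [0.4, 0.2, -3.7]
opening: 0.244
grasp_force: 61.4
[ 0.61534677 -0.02065465  0.17274118] [ 0.39759223  0.20641027 -3.66960287] [-0.04696601 -0.03321991 -0.03662095]
shift [-0.0009  0.0028 -0.0073] turn [-0.001 -0.    -0.   ] y0 0.175 q6-> -0.21
```

The lugs dropped in (TCP fell from 0.181 to 0.173 and there is no contact force). I lower the last 2 mm, release and retreat.

```bash
python3 -m jog '[0,0,0.002,0,0,0,1,0,0,0.003,0,0,0,1,0,0,0.003,0,0,0,0.4,0,0,0.003,0,0,0,0.4,0,0,0.003,0,0,0,0.4,0,0,0.003,0,0,0,0.4,0,0,-0.03,0,0,0,0.4,0,0,-0.09,0,0,0,0.4,0,0,-0.12,0,0,0,0.4]'; python3 -m jog '[0.15,0.25,-0.03,0,0,0,0.4,0.15,0.25,-0.03,0,0,0,0.4,0.15,0.25,-0.03,0,0,0,0.4,0.15,0.25,-0.03,0,0,0,0.4,0.15,0.25,-0.03,0,0,0,0.4,0.15,0.25,-0.03,0,0,0,0.4,0.15,0.25,-0.03,0,0,0,0.4]';python3 - <<'E'
from h import *
o=get_obs();print(o['eef_pos'],o['wrist_force'])
f=camera('top');s=camera('scene')
for c in(f,s):
  for n in('lid','drum','worn_pack','good_pack'):
    for r in spot_in(c,n)[:3]: print(n,np.round(r['xyz'],3),round(r['confidence'],2))
save('s6.png',np.hstack([cv2.resize(s['frame'][190:330,230:370],(400,400)),cv2.resize(f['frame'][150:250,270:370],(400,400))]))
E
```

```text
time_s: 16.02
eef_pos: [0.6167, -0.021, 0.2972]
eef_rot: [0.002, 0.643, 0.766, 0.001]
wrist_force: [1.0, -1.1, -0.0]
opening: 0.605
grasp_force: 0.0
time_s: 16.9
eef_pos: [0.8353, 0.1701, 0.3221]
eef_rot: [-0.0, 0.643, 0.766, -0.001]
wrist_force: [-1.0, -1.3, 0.7]
opening: 0.599
grasp_force: 0.0
[0.83532379 0.17010217 0.32214602] [-1.01163826 -1.25999547  0.69735667]
lid [ 0.612 -0.018  0.131] 0.97
drum [ 0.547 -0.012  0.052] 0.5
worn_pack [ 0.289 -0.354  0.032] 0.88
worn_pack [ 0.584 -0.409  0.026] 0.76
worn_pack [ 0.536 -0.2    0.03 ] 0.72
good_pack [ 0.413 -0.192  0.027] 0.71
good_pack [ 0.616 -0.018  0.13 ] 0.26
lid [ 0.629 -0.01   0.134] 0.9
drum [0.684 0.012 0.058] 0.74
drum [ 0.439 -0.027  0.056] 0.62
worn_pack [ 0.305 -0.342  0.028] 0.91
worn_pack [ 0.553 -0.191  0.034] 0.63
worn_pack [ 0.593 -0.41   0.026] 0.51
```

View pics/s6.png

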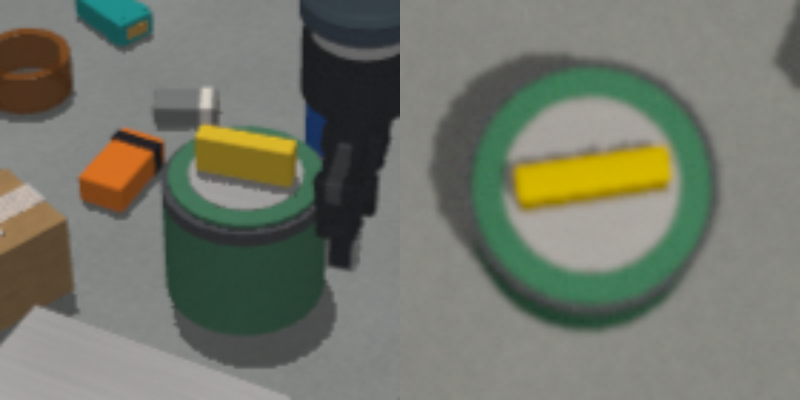

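The lid lies flat on the ring with no gap (left crop (245,185)), and in the top view it is centred at (592,183). The spotted disc top of z ≈ 0.131 m matches fully home.

```bash
python3 -c "
from bench import hand_in
print(hand_in())"
```

```text
the job is handed in; nothing more can be done
None
```

I put the worn pack in the drum, seated the lid flat on the ring, let go and handed the job in. The last pictures show the lid flat and centred, and the bystanders around the drum in place. The hand-in gave no verdict.

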